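# Put the balance check weights away in their cases

## Task

The balance check is finished and the four brass check weights are still stacked on the balance pan. Take the stack apart from the top, one weight at a time, putting each one away before lifting the next: stand it upright and flat in the recess of its own wooden case, the smallest weight in the smallest case and so on up to the largest in the largest. Set the weights down rather than dropping them, and leave the white beaker undisturbed.

Things in the scene. Friction and masses are not known exactly. Their poses are not given: they have to be found in the camera images.
- weight_500: The largest check weight: loose plain bright-brass upright cylinder, 52 mm diameter, 30 mm high, about 500 g. At the start it stands on the balance pan, up to 10 mm off-centre each way. Origin at the centre of its underside, z up along its axis.
- weight_200: The second largest check weight: loose plain bright-brass upright cylinder, 40 mm diameter, 20 mm high, about 200 g. At the start it stands on the 52 mm weight, up to 3 mm off-centre each way. Origin at the centre of its underside, z up along its axis.
- weight_100: The second smallest check weight: loose plain bright-brass upright cylinder, 30 mm diameter, 18 mm high, about 100 g. At the start it stands on the 40 mm weight, up to 3 mm off-centre each way. Origin at the centre of its underside, z up along its axis.
- weight_50: The smallest check weight: loose plain bright-brass upright cylinder, 20 mm diameter, 20 mm high, about 50 g. At the start it stands on the 30 mm weight (top of the stack), up to 3 mm off-centre each way. Origin at the centre of its underside, z up along its axis.
- case_500: The largest weight case, for the 52 mm weight: fixed square block of brown wood, 88 x 88 mm, 18 mm high, with a round flat-bottomed recess in the middle of its top, 70 mm diameter and 3 mm deep, floored in grey felt (floor 15 mm above the bench). Origin at the centre of its underside, z up. The cases stand apart on the bench on both sides of the balance; which is where changes.
- case_200: The second largest weight case, for the 40 mm weight: fixed square block of brown wood, 76 x 76 mm, 18 mm high, with a round flat-bottomed recess in the middle of its top, 58 mm diameter and 3 mm deep, floored in grey felt (floor 15 mm above the bench). Origin at the centre of its underside, z up. The cases stand apart on the bench on both sides of the balance; which is where changes.
- case_100: The second smallest weight case, for the 30 mm weight: fixed square block of brown wood, 66 x 66 mm, 18 mm high, with a round flat-bottomed recess in the middle of its top, 48 mm diameter and 3 mm deep, floored in grey felt (floor 15 mm above the bench). Origin at the centre of its underside, z up. The cases stand apart on the bench on both sides of the balance; which is where changes.
- case_50: The smallest weight case, for the 20 mm weight: fixed square block of brown wood, 56 x 56 mm, 18 mm high, with a round flat-bottomed recess in the middle of its top, 38 mm diameter and 3 mm deep, floored in grey felt (floor 15 mm above the bench). Origin at the centre of its underside, z up. The cases stand apart on the bench on both sides of the balance; which is where changes.
- balance: Fixed white bench balance, 220 (its x) x 170 (its y) mm, body top 46 mm above the bench, with a round steel pan of 120 mm diameter whose flat top is 55 mm above the bench. Origin on the bench under the middle of the body, z up, -x towards the display; the pan's centre is 30 mm from the origin along +x. It does not move, nor does the pan sink.
- beaker: Loose white porcelain beaker standing on the bench to the left, outside the left pair of cases; 54 mm across the rim, 62 mm high, about 90 g. Origin at the centre of its underside, z up. To be left alone.
There are look-alikes about, which are no part of the job. What is shaped like the weight_500 but red or turquoise is not meant.

How it is judged:
On the way, in this order (a step that is already met when the one before it is completed fails the run):
1. the 20 mm weight stands flat in the recess of its own case, let go (horizontal distance between weight_50 and case_50 below 0.011 m and z of weight_50 in the frame of case_50 between 0.0125 and 0.017 m and angle between weight_50's own z axis and vertical below 0.08 rad and contact force between the fingers and weight_50 below 0.05 N), for 0.2 s.
2. the 30 mm weight stands flat in the recess of its own case, let go (horizontal distance between weight_100 and case_100 below 0.011 m and z of weight_100 in the frame of case_100 between 0.0125 and 0.017 m and angle between weight_100's own z axis and vertical below 0.08 rad and contact force between the fingers and weight_100 below 0.05 N), for 0.2 s.
3. the 40 mm weight stands flat in the recess of its own case, let go (horizontal distance between weight_200 and case_200 below 0.011 m and z of weight_200 in the frame of case_200 between 0.0125 and 0.017 m and angle between weight_200's own z axis and vertical below 0.08 rad and contact force between the fingers and weight_200 below 0.05 N), for 0.2 s.
4. the 52 mm weight stands flat in the recess of its own case, let go (horizontal distance between weight_500 and case_500 below 0.011 m and z of weight_500 in the frame of case_500 between 0.0125 and 0.017 m and angle between weight_500's own z axis and vertical below 0.08 rad and contact force between the fingers and weight_500 below 0.05 N), for 0.2 s.
At the end, for the whole second after the job is handed in: Each of the four weights stands in the recess of its own case: its axis within 11 mm of the case's centre, its underside on the recess floor (12.5 to 17 mm above the case's underside), upright within 0.08 rad, at rest (under 0.02 m/s) and not touched by the fingers (all of step 1 and all of step 2 and all of step 3 and all of step 4 and linear speed of each of weight_500, weight_200, weight_100, weight_50 below 0.02 m/s).
It fails at once if the 52 mm weight is dropped: it moves faster than 0.6 m/s (a fall of about 2 cm) with no finger touching it (contact force between the fingers and weight_500 below 0.01 N and linear speed of weight_500 above 0.6 m/s).
It fails at once if the 40 mm weight is dropped: it moves faster than 0.6 m/s (a fall of about 2 cm) with no finger touching it (contact force between the fingers and weight_200 below 0.01 N and linear speed of weight_200 above 0.6 m/s).
It fails at once if the 30 mm weight is dropped: it moves faster than 0.6 m/s (a fall of about 2 cm) with no finger touching it (contact force between the fingers and weight_100 below 0.01 N and linear speed of weight_100 above 0.6 m/s).
It fails at once if the 20 mm weight is dropped: it moves faster than 0.6 m/s (a fall of about 2 cm) with no finger touching it (contact force between the fingers and weight_50 below 0.01 N and linear speed of weight_50 above 0.6 m/s).
It fails at once if the beaker is moved by more than 15 mm or tipped (distance of beaker from where it was at the start of the episode above 0.015 m or angle between beaker's own z axis and vertical above 0.3 rad).
It also fails if it takes over 125 s, if anything falls off the work surface, if the arm or the gripper's body presses on something with over 40 N, if the wrist force passes 120 N, or if a joint passes its speed limit or range.

## Robot

A 7-joint arm with a two-finger parallel gripper is mounted at the origin on the work surface. World frame = base frame: x ahead of the robot, y to its left, z up, the work surface at z = 0. Lengths are in m, angles in rad, forces in N, time in s.
With the tool pointing down it reaches from about 0.4 to 0.85 m from the base axis. Payload 10.4 kg.
Tool frame: the origin (TCP) lies between the finger pads; the fingertips stand 11 mm ahead of it and the grasp point (between the pads) lies 8 mm behind it (tips_ahead is the distance from the TCP to the fingertips, in m); z points along the fingers, y is the line along which they close (so a half turn about z gives the same grasp; the last joint's range is limited). The gripper opens to 85 mm and grips with 20 to 120 N. Pads are 22 mm wide; open, the fingers measure 114 mm over their backs; the gripper's body (76 mm by 85 mm) begins 54 mm behind the grasp point. The pads swing forward as they close: fully open they stand 13 mm farther back than shut.
Start: joints at [1.196, 0.332, -0.065, 1.46, 0.022, 1.35, -0.088], TCP at [0.215, -0.587, 0.242] pointing down, gripper open.
Joint ranges: [-2.6, 2.6], [-0.5, 2.12], [-1.47, 1.34], [0.16, 2.42], [-1.27, 4.41], [0.06, 2.06], [-2.6, 2.6]. Speed limits (rad/s): [2.22, 2.22, 2.79, 2.79, 3.14, 3.14, 3.14].

## Interface

Orientations are given as [roll, pitch, yaw] about the fixed x, y, z axes, in that order (R = Rz(yaw) Ry(pitch) Rx(roll)).
In Python, from rig import * gives the robot as it stands. The module is installed in compiled form; this text tells all that it offers.
- The arm moves only by the tool step_arm, never from a script. Its argument "commands" is a list of rows, each a list of 4 numbers: the shift along the tool's x, y, z in mm, then the turn about the tool's z in degrees. A call has 1 to 10 rows; each row is the pose to reach, as a shift and turn from the pose commanded when the call began, along the tool's axes at that moment; what a row does not reach only later rows make up. A row lasts 1/12 s, in which the tool goes at most 41.7 mm and 7.16 degrees, less where a joint would pass 70% of its speed; a pose out of reach is approached as far as the arm can. A call with a gripper value outside its range is refused whole. "grip" is the finger opening in mm, from 0 to 85.4, set as the call begins (left out, the last holds). The fingers move at their own pace and stop on an object; "newtons" is the grip in N (left out, the last holds). Time passes only in rows, so rows that repeat a pose let the fingers close. It gives the time, the measured TCP pose, the force, the opening and the grip force at its end, in the units of the state.
- get_obs(): the state, without advancing time (a new reading comes with each control period).
- capture(name): name is "scene" or "side" or "wrist"; returns a dict with "frame" (420x560x3 uint8, red, green, blue), "z_map" (420x560 float32, m along the optical axis (not along the pixel's ray), 0 where there is no reading), "mtx" (3x3 intrinsics, pixels), "origin" and "orientation" of the camera in the world; the wrist camera has in their place "T_tool_cam" (4x4, takes a point from camera to tool coordinates, whose origin is the TCP and whose axes are the flange's). Camera axes: x right, y up, looking along -z (the intrinsics and any distortion apply to the point x, -y, -z); pixel columns grow to the right and rows downward; lengths in m; the calibration is good to about 2 mm. A picture is of the moment at which its call begins: read the wrist's pose just before it.
- job_done(): hands the job in; it is judged then, once.
Trained networks look in the newest picture that a camera, given by its name, has taken for a name from the list of things; names that differ only in an ending like _2 or _b are one class to them, and where a whole thing is asked for, a point or a joint stands for the part that bears it (a point fixed in the world has none). Each returns a list of dicts, best first, with "p" (0 to 1); they miss things now and then, are a little off and sometimes report something else, mostly with a low value. They report only what shows in the picture. A call takes as long as a camera call. They do not tell look-alikes from the thing itself.
- search_frame(target, camera): "centre" ([x, y, z] in m, in world coordinates, good to about 4 mm: the middle of the surface that is visible of it).
The state is a dict: "clock": time; "joints": joint angles; "qd": joint speeds; "joint_torque": joint torques, N m; "eef_pos": TCP position; "tcp_rot": TCP orientation; "force": force on the tool from outside, world axes, zero at the start; "torque": the same for the moment, N m; "width": finger opening in m; "finger_force": force on a finger pad.
Only numpy, scipy, OpenCV 4.12 (cv2) and the standard library are available. Lean on these libraries where they do the work, as an engineer would, in place of code of your own. Each camera call takes 0.05 s, during which the arm holds its last target. There are 200 camera calls.

## Working session

There is one attempt and no reset: what is moved stays moved. The work goes in short steps, Python scripts to look and compute and a tool call to move; the robot and the scene stay as the last step left them, time stands still between calls to the robot, and variables do not carry over. Pictures are saved under pics/ and viewed, at most 14 in all, crops included, and the job is handed in when it is done.

Besides the shell and the picture viewer there is one more tool, called after "Call:" by a JSON object that holds its "method" and its "body". step_arm: Moves the arm, as the interface text tells. Its arguments: {"type":"object","properties":{"commands":{"type":"array"},"grip":{"type":"number"},"newtons":{"type":"number"}},"required":["commands"]}

```bash
mkdir -p pics
cat > h.py <<'E'
from rig import *
import numpy as np, cv2
from scipy.spatial.transform import Rotation as R
def cap(n):
    o=get_obs(); c=capture(n)
    if n=="wrist":
        T=np.eye(4); T[:3,:3]=rot(o["tcp_rot"]); T[:3,3]=o["eef_pos"]
        c["T"]=T@np.array(c["T_tool_cam"])
    else:
        T=np.eye(4); T[:3,3]=c["origin"]; r=np.array(c["orientation"])
        T[:3,:3]=r if r.shape==(3,3) else rot(r); c["T"]=T
    return c
def rot(r):
    r=np.array(r); return r if r.shape==(3,3) else R.from_euler("xyz",r).as_matrix()
def cloud(c):
    K=np.array(c["mtx"]); z=c["z_map"]; v,u=np.indices(z.shape)
    p=np.stack([(u-K[0,2])/K[0,0]*z,-(v-K[1,2])/K[1,1]*z,-z],-1)
    w=p@c["T"][:3,:3].T+c["T"][:3,3]; w[z<=0]=np.nan; return w
def save(c,f): cv2.imwrite("pics/"+f,cv2.cvtColor(c["frame"],cv2.COLOR_RGB2BGR))
E
python3 - <<'E'
from h import *
o=get_obs(); print(o)
for n in ["scene","side"]:
    c=cap(n); save(c,n+"0.png"); print(n,c["origin"],c["orientation"],[k for k in c], c["mtx"])
    for t in ["weight_500","weight_200","weight_100","weight_50","case_500","case_200","case_100","case_50","balance","beaker"]:
        print(t,[(np.round(d["centre"],3).tolist(),round(d["p"],2)) for d in search_frame(t,n)[:4]])
E
```

```text
{'clock': 0.0, 'joints': array([ 1.19637339,  0.33291165, -0.06475478,  1.46094785,  0.02161566,
        1.34986509, -0.08850394]), 'qd': array([ 1.72998529e-03, -9.39635596e-04, -4.70470846e-05,  1.55187184e-03,
        2.41330508e-03, -1.03887111e-03, -1.34839141e-04]), 'joint_torque': array([-9.72427370e-04, -6.25444579e+01,  4.85888659e-02, -3.91603732e+01,
        1.61546742e-02,  1.00421111e-02, -1.69531514e-06]), 'eef_pos': array([ 0.21528157, -0.58637677,  0.24148809]), 'tcp_rot': array([-3.14015861e+00,  6.19644794e-05,  3.51895399e-01]), 'force': array([ 0.09374837, -0.26479129,  0.23694246]), 'torque': array([-0.01552938,  0.00391614, -0.01440944]), 'finger_force': 0.0, 'width': 0.08534471207790044}
scene [ 1.23903598 -0.32873359  0.60706492] [1.03032346 0.01195274 1.06692167] ['frame', 'z_map', 'mtx', 'origin', 'orientation', 'T'] [[434.44552213   0.         276.59356186]
 [  0.         434.44552213 210.37330655]
 [  0.           0.           1.        ]]
weight_500 [([0.485, 0.156, 0.026], 0.89), ([0.612, -0.019, 0.074], 0.73), ([0.602, -0.009, 0.116], 0.71), ([0.536, -0
[... 1799 characters left out ...]
0.171, 0.03], 0.58), ([0.583, 0.014, 0.074], 0.57), ([0.584, 0.009, 0.117], 0.55)]
case_500 [([0.586, -0.253, 0.019], 0.87), ([0.418, -0.257, 0.014], 0.84), ([0.431, 0.28, 0.014], 0.71), ([0.589, 0.237, 0.015], 0.56)]
case_200 [([0.586, -0.253, 0.019], 0.87), ([0.418, -0.257, 0.014], 0.84), ([0.431, 0.28, 0.014], 0.71), ([0.589, 0.237, 0.015], 0.56)]
case_100 [([0.586, -0.253, 0.019], 0.87), ([0.418, -0.257, 0.014], 0.84), ([0.431, 0.28, 0.014], 0.71), ([0.589, 0.237, 0.015], 0.56)]
case_50 [([0.586, -0.253, 0.019], 0.87), ([0.418, -0.257, 0.014], 0.84), ([0.431, 0.28, 0.014], 0.71), ([0.589, 0.237, 0.015], 0.56)]
balance [([0.547, 0.045, 0.044], 0.74)]
beaker [([0.546, 0.378, 0.039], 0.71)]
```

View pics/scene0.png

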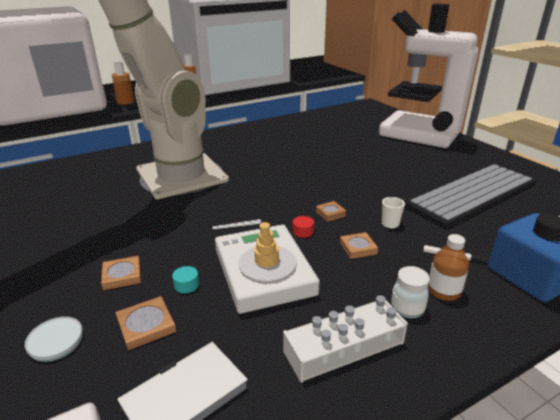

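View pics/side0.png

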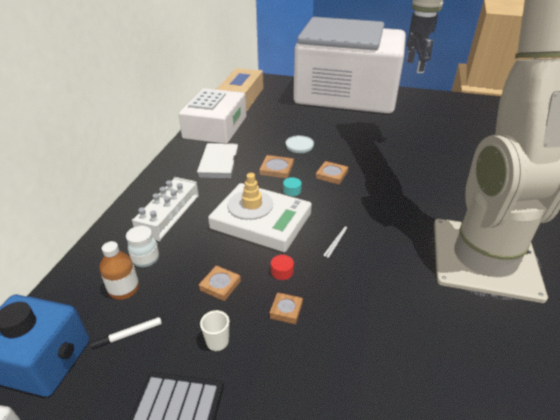

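```bash
cat > m.py <<'E'
from h import *
def blob(w,m,lo,hi,x0,x1,y0,y1):
    s=m&(w[...,2]>lo)&(w[...,2]<hi)&(w[...,0]>x0)&(w[...,0]<x1)&(w[...,1]>y0)&(w[...,1]<y1)
    return s
E
python3 - <<'E'
from m import *
for n in ["scene","side"]:
    c=cap(n); w=cloud(c); ok=np.isfinite(w[...,0])
    # cases
    for nm,(x,y) in dict(A=(.595,-.265),B=(.423,-.267),C=(.436,.272),D=(.597,.234)).items():
        s=blob(w,ok,.0165,.024,x-.07,x+.07,y-.07,y+.07)
        p=w[s]; r=cv2.minAreaRect((p[:,:2]*1000).astype(np.float32)); print(n,nm,len(p),np.round(r[0],1),np.round(r[1],1),round(r[2],1),"z",np.round(np.median(p[:,2]),4))
    # stack heights
    s=blob(w,ok,.06,.2,.5,.7,-.1,.1); p=w[s]
    for lo,hi in [(.08,.09),(.099,.108),(.118,.126),(.138,.148)]:
        q=p[(p[:,2]>lo)&(p[:,2]<hi)]
        if len(q)>5:
            (cx,cy),r=cv2.minEnclosingCircle((q[:,:2]*1000).astype(np.float32)); print(n,lo,len(q),round(cx,1),round(cy,1),round(r,1),np.median(q[:,2]).round(4))
    h,e=np.histogram(p[:,2],bins=np.arange(.06,.16,.002)); print(dict(zip(np.round(e[:-1],3),h)))
E
```

```text
scene A 325 [ 594.7 -265.1] [88.7 87.5] 1.2 z 0.0171
scene B 146 [ 421.6 -273.6] [75.1 77. ] 76.8 z 0.0172
scene C 50 [435.1 268.9] [55. 56.] 86.8 z 0.0171
scene D 127 [597.2 236. ] [66.1 67.9] 74.8 z 0.0172
scene 0.08 152 593.8 -4.4 27.1 0.0836
scene 0.099 118 596.0 -7.4 19.8 0.1033
scene 0.118 73 593.7 -5.2 15.2 0.1209
scene 0.138 51 593.0 -7.4 10.1 0.1409
{np.float64(0.06): np.int64(14), np.float64(0.062): np.int64(20), np.float64(0.064): np.int64(17), np.float64(0.066): np.int64(24), np.float64(0.068): np.int64(16), np.float64(0.07): np.int64(19), np.float64(0.072): np.int64(21), np.float64(0.074): np.int64(18), np.float64(0.076): np.int64(22), np.float64(0.078): np.int64(15), np.float64(0.08): np.int64(24), np.float64(0.082): np.int64(70), np.float64(0.084): np.int64(25), np.float64(0.086): np.int64(17), np.float64(0.088): np.int64(16), np.float64(0.09): np.int64(16), np.float64(0.092): np.int64(13), np.float64(0.094): np.int64(18), np.float64(0.096): np.int64(15), np.float64(0.098): np.int64(17), np.float64(0.1): np.int64(21), np.float64(0.102): np.int64(51), np.float64(0.104):
[... 2092 characters left out ...]
float64(0.114): np.int64(5), np.float64(0.116): np.int64(9), np.float64(0.118): np.int64(9), np.float64(0.12): np.int64(7), np.float64(0.122): np.int64(24), np.float64(0.124): np.int64(10), np.float64(0.126): np.int64(11), np.float64(0.128): np.int64(2), np.float64(0.13): np.int64(4), np.float64(0.132): np.int64(7), np.float64(0.134): np.int64(6), np.float64(0.136): np.int64(4), np.float64(0.138): np.int64(7), np.float64(0.14): np.int64(8), np.float64(0.142): np.int64(21), np.float64(0.144): np.int64(5), np.float64(0.146): np.int64(0), np.float64(0.148): np.int64(0), np.float64(0.15): np.int64(0), np.float64(0.152): np.int64(0), np.float64(0.154): np.int64(0), np.float64(0.156): np.int64(0)}
```

The scene view shows the brass stack on the balance pan at (265,250). The red look-alike is at (303,227) and the turquoise one at (186,280). The cases are at (145,322) largest, (121,271), (359,245) and (331,211) smallest, and the beaker is at (392,213). The side view agrees: stack (252,190), red (282,267), turquoise (292,186), cases (277,166), (332,172), (220,282), (286,307), beaker (216,330).

Candidates for the weights are the brass tiers, the red disc and the turquoise disc. I choose the brass stack and will check it from above with the wrist camera.

Call:
{"method": "step_arm", "body": {"commands": [[277,-208,-58,10],[554,-417,-58,20],[554,-417,-58,20],[554,-417,-58,20],[554,-417,-58,20],[554,-417,-58,20],[554,-417,-58,20],[554,-417,-58,20],[554,-417,-58,20],[554,-417,-58,20]], "grip": 32, "newtons": 40}}

```text
clock: 2.03
eef_pos: [0.4409, -0.2371, 0.279]
tcp_rot: [3.141, -0.001, 0.003]
force: [0.5, -0.0, -0.2]
width: 0.0318
finger_force: 0.0
```

Call:
{"method": "step_arm", "body": {"commands": [[130,-215,-20,0],[130,-215,-20,0],[130,-215,-20,0],[130,-215,-20,0],[130,-215,-20,0],[130,-215,-20,0],[130,-215,-20,0],[130,-215,-20,0],[130,-215,-20,0]]}}

```text
clock: 2.78
eef_pos: [0.5696, -0.0238, 0.2982]
tcp_rot: [3.141, 0.0, 0.003]
force: [-0.1, -0.7, -0.5]
width: 0.0322
finger_force: 0.0
```

```bash
cat >> m.py <<'E'
def tops(w,ok,levels,x,y,tag):
    for lo,hi in levels:
        s=blob(w,ok,lo,hi,x-.06,x+.06,y-.06,y+.06); q=w[s]
        if len(q)>8:
            (cx,cy),r=cv2.minEnclosingCircle((q[:,:2]*1000).astype(np.float32))
            print(tag,lo,hi,len(q),"circ",round(cx,1),round(cy,1),round(r,1),"z",np.median(q[:,2]).round(4))
E
python3 - <<'E'
from m import *
o=get_obs(); print(o["eef_pos"],o["tcp_rot"],o["clock"])
c=cap("wrist"); save(c,"w1.png"); print(c["T_tool_cam"],c["mtx"])
w=cloud(c); ok=np.isfinite(w[...,0])
tops(w,ok,[(.081,.088),(.101,.108),(.119,.126),(.138,.147)],.592,-.004,"wrist")
E
```

```text
[ 0.56955379 -0.0238031   0.29820662] [3.14131081e+00 3.99241417e-04 3.08296192e-03] 2.7833
[[-6.18861786e-04  9.56014420e-01  2.93319018e-01  7.57044096e-02]
 [ 9.99999753e-01  4.93875212e-04  5.00171486e-04 -5.21920167e-04]
 [ 3.33308161e-04  2.93319256e-01 -9.56014489e-01 -1.31858061e-01]
 [ 0.00000000e+00  0.00000000e+00  0.00000000e+00  1.00000000e+00]] [[371.97650075   0.         277.93827576]
 [  0.         371.97650075 214.24575982]
 [  0.           0.           1.        ]]
wrist 0.081 0.088 740 circ 590.9 -1.9 25.9 z 0.0853
wrist 0.101 0.108 562 circ 593.2 -3.6 19.9 z 0.1053
wrist 0.119 0.126 427 circ 591.9 -2.8 14.9 z 0.1232
wrist 0.138 0.147 499 circ 592.2 -4.7 9.8 z 0.1433
```

View pics/w1.png

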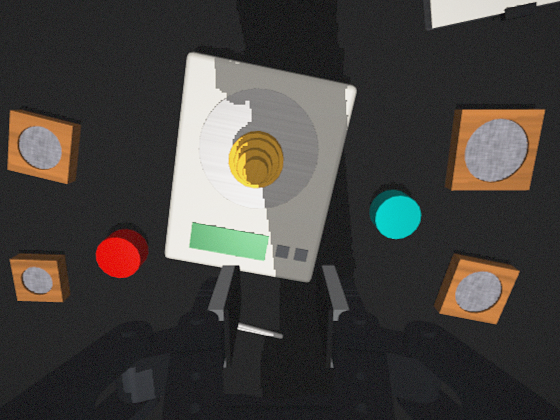

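The wrist view shows the brass stack at (257,160) on the pan. Red is at (122,254), turquoise at (395,214), and the four cases are at (40,147), (38,280), (497,150) and (479,291). The fingertips are at (230,268) and (333,268). This confirms the choice.

Run:
```python
from m import *
c=cap("wrist"); w=cloud(c); ok=np.isfinite(w[...,0])
for nm,(x,y) in dict(A=(.594,-.263),B=(.4205,-.272),C=(.434,.2705),D=(.5955,.2375)).items():
    s=blob(w,ok,.0165,.024,x-.07,x+.07,y-.07,y+.07); p=w[s]
    if len(p): r=cv2.minAreaRect((p[:,:2]*1000).astype(np.float32)); print(nm,len(p),np.round(r[0],1),np.round(r[1],1),round(r[2],1),np.median(p[:,2]).round(4))
    s=blob(w,ok,.0135,.0162,x-.04,x+.04,y-.04,y+.04)
    if s.sum()>8: q=w[s]; (cx,cy),r=cv2.minEnclosingCircle((q[:,:2]*1000).astype(np.float32)); print("  recess",s.sum(),round(cx,1),round(cy,1),round(r,1),np.median(q[:,2]).round(4))
for cc in (slice(205,245),slice(318,352)):
    f=w[262:380,cc].reshape(-1,3); f=f[f[:,2]>.2]; o=get_obs()["eef_pos"]
    if len(f): i=np.argsort(f[:,2])[:40]; print("tip",f[:,2].min(),np.median(f[i],0),"ahead",o[2]-f[:,2].min(), len(f))
```

```text
A 3863 [ 592.3 -262.9] [89.9 87.8] 90.0 0.0181
  recess 2273 596.1 -264.3 47.5 0.0154
B 2212 [ 418.  -271.1] [78. 77.] 78.1 0.0182
  recess 1116 423.8 -270.9 47.3 0.0155
C 1449 [432.6 272.8] [57.3 57.4] 87.8 0.0184
  recess 519 433.3 272.2 39.0 0.0155
D 2559 [594.3 239.5] [67.5 66.7] 76.1 0.0183
  recess 1071 594.9 237.6 45.0 0.0155
tip 0.288126306401903 [ 0.57067458 -0.00795944  0.28996231] ahead 0.010196643826016427 3341
tip 0.2919544538634772 [ 0.5810718  -0.04373186  0.29379162] ahead 0.006368496364442255 3319
```

Call:
{"method": "step_arm", "body": {"commands": [[22.5,-19,30,0],[22.5,-19,60,0],[22.5,-19,90,0],[22.5,-19,120,0],[22.5,-19,135,0],[22.5,-19,145,0],[22.5,-19,150,0],[22.5,-19,150,0]]}}

```text
clock: 3.55
eef_pos: [0.5918, -0.0054, 0.1482]
tcp_rot: [3.141, 0.001, 0.002]
force: [0.2, 0.2, -0.4]
width: 0.0322
finger_force: 0.0
```

Call:
{"method": "step_arm", "body": {"commands": [[0,-0.5,4,0],[0,-0.5,8.5,0],[0,-0.5,8.5,0],[0,-0.5,8.5,0]]}}

```text
clock: 3.88
eef_pos: [0.5922, -0.0041, 0.1403]
tcp_rot: [3.141, -0.001, 0.003]
force: [-0.8, 0.2, -0.6]
width: 0.0319
finger_force: 0.0
```

Call:
{"method": "step_arm", "body": {"commands": [[0,0,0,0],[0,0,0,0],[0,0,0,0],[0,0,0,0],[0,0,0,0],[0,0,0,0]], "grip": 10, "newtons": 25}}

```text
clock: 4.38
eef_pos: [0.5924, -0.0041, 0.1404]
tcp_rot: [3.141, -0.001, 0.003]
force: [-0.7, -0.4, 5.1]
width: 0.0188
finger_force: 24.6
```

Run:
```python
from h import *
o=get_obs(); print(o["eef_pos"],o["force"],o["width"],o["finger_force"],o["clock"])
c=cap("scene"); f=c["frame"][190:280,205:325]; cv2.imwrite("pics/g1.png",cv2.resize(cv2.cvtColor(f,cv2.COLOR_RGB2BGR),None,fx=6,fy=6,interpolation=cv2.INTER_CUBIC))
```

```text
[ 0.5923559  -0.00405233  0.14040505] [-0.71264685 -0.38426965  5.14007782] 0.018849048868289035 24.639035761356354 4.3833
```

View pics/g1.png

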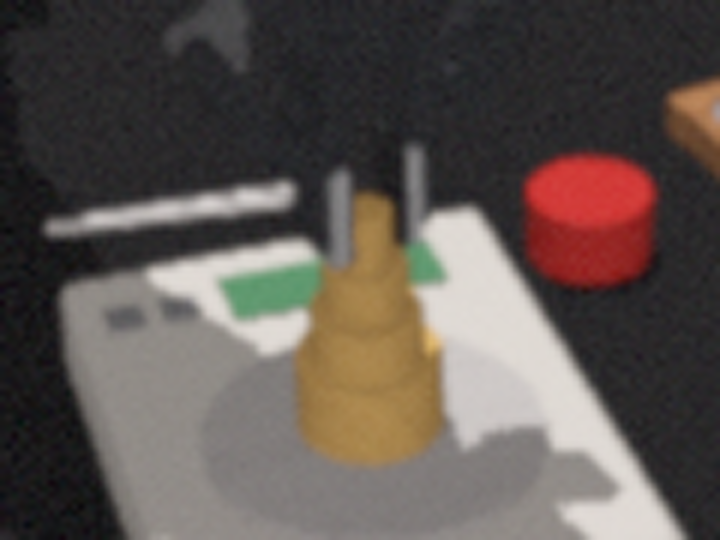

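The crop shows both pads beside the top weight, at (340,240) and (415,220), clear of the 30 mm tier. The width of 18.8 mm fits the 20 mm weight, so I lift it.

Call:
{"method": "step_arm", "body": {"commands": [[0,0,-8,0],[0,0,-25,0],[0,0,-45,0],[-12,-20,-50,0],[-25,-43,-50,0],[-40,-69,-50,0],[-55,-95,-50,0],[-70,-121,-50,0],[-85,-147,-50,0],[-100,-173,-50,0]]}}

```text
clock: 5.27
eef_pos: [0.4905, 0.1697, 0.1901]
tcp_rot: [3.141, -0.0, 0.003]
force: [0.6, 0.9, -0.5]
width: 0.0186
finger_force: 24.5
```

Call:
{"method": "step_arm", "body": {"commands": [[-15,-26,0,0],[-30,-52,10,0],[-45,-78,30,0],[-55,-98,50,0],[-59,-103,70,0],[-59,-103,90,0],[-59,-103,100,0],[-59,-103,100,0],[-59,-103,100,0]]}}

```text
clock: 6.02
eef_pos: [0.4325, 0.2712, 0.0902]
tcp_rot: [3.141, 0.001, 0.002]
force: [1.0, -0.7, -0.3]
width: 0.0183
finger_force: 24.5
```

```bash
cat > look.py <<'E'
from m import *
import sys
x,y=float(sys.argv[1]),float(sys.argv[2])
o=get_obs(); print(np.round(o["eef_pos"],4),o["force"].round(1),round(o["width"],4),round(o["finger_force"],1),o["clock"])
for n in ["scene","side","wrist"]:
    c=cap(n); w=cloud(c); ok=np.isfinite(w[...,0])
    s=blob(w,ok,.0165,.0205,x-.06,x+.06,y-.06,y+.06); p=w[s]
    if len(p)>8: r=cv2.minAreaRect((p[:,:2]*1000).astype(np.float32)); print(n,"case",len(p),np.round(r[0],1),np.round(r[1],1))
    f=c["frame"].astype(int); m=ok&(f[...,0]>90)&(f[...,2]<0.55*f[...,0])&(f[...,1]>.62*f[...,0])
    s=m&blob(w,ok,.012,.25,x-.06,x+.06,y-.06,y+.06); q=w[s]
    if len(q)>8: print(n,"brass",len(q),"min",q.min(0).round(4),"max",q.max(0).round(4), "p2/98 z",np.percentile(q[:,2],[2,98]).round(4))
E
python3 look.py .433 .2725
```

```text
[0.4325 0.2712 0.0902] [ 1.  -0.7 -0.3] 0.0183 24.5 6.0167
scene case 52 [436.4 268.9] [54.4 57.4]
scene brass 200 min [0.4029 0.2404 0.0122] max [0.4651 0.3001 0.0936] p2/98 z [0.0126 0.0908]
side case 386 [433.2 272.3] [57.6 56.2]
side brass 385 min [0.4038 0.2402 0.012 ] max [0.4617 0.3015 0.0219] p2/98 z [0.0127 0.0211]
wrist case 4752 [433.7 272.5] [56.1 54.8]
wrist brass 4533 min [0.4073 0.2437 0.012 ] max [0.4619 0.3013 0.0986] p2/98 z [0.0145 0.0948]
```

Call:
{"method": "step_arm", "body": {"commands": [[1,-1,15,0],[1,-1,30,0],[1,-1,42,0],[1,-1,50,0],[1,-1,54,0],[1,-1,56,0],[1,-1,56.5,0],[1,-1,56.5,0]]}}

```text
clock: 6.83
eef_pos: [0.4336, 0.2727, 0.0338]
tcp_rot: [-3.141, -0.001, 0.003]
force: [-1.0, 0.2, 0.1]
width: 0.0185
finger_force: 24.5
```

Call:
{"method": "step_arm", "body": {"commands": [[0,0,0.5,0],[0,0,1,0],[0,0,1.2,0],[0,0,1.2,0]]}}

```text
clock: 7.17
eef_pos: [0.4335, 0.2726, 0.0325]
tcp_rot: [-3.142, -0.0, 0.003]
force: [0.1, -0.3, 0.4]
width: 0.0186
finger_force: 24.6
```

Call:
{"method": "step_arm", "body": {"commands": [[0,0,0.4,0],[0,0,0.8,0],[0,0,0.8,0]]}}

```text
clock: 7.42
eef_pos: [0.4336, 0.2726, 0.0323]
tcp_rot: [3.141, -0.001, 0.003]
force: [-3.5, -3.4, 12.2]
width: 0.0189
finger_force: 25.6
```

Run:
```python
from h import *
im=[]
for n in ["scene","side"]:
    c=cap(n); K=np.array(c["mtx"]); p=c["T"][:3,:3].T@(np.array([.4335,.2726,.03])-c["T"][:3,3])
    u=int(K[0,2]-K[0,0]*p[0]/p[2]); v=int(K[1,2]+K[1,1]*p[1]/p[2]); print(n,u,v)
    im.append(cv2.resize(c["frame"][v-30:v+30,u-40:u+40,::-1],(400,300),interpolation=cv2.INTER_CUBIC))
cv2.imwrite("pics/p1.png",np.hstack(im))
```

```text
scene 331 203
side 285 301
```

View pics/p1.png

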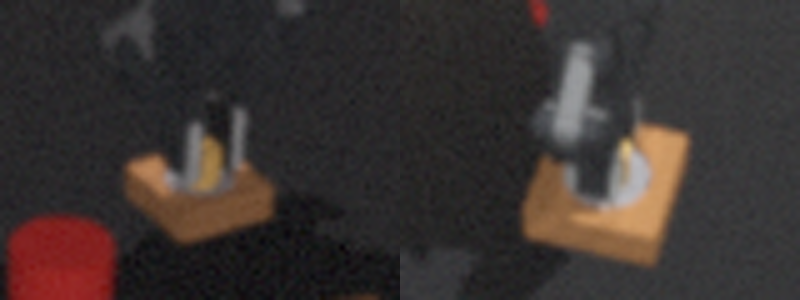

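The weight is down in the recess between the pads, at (208,165) on the left and (628,165) on the right. The 12 N shows it is touching the floor, so I release.

Call:
{"method": "step_arm", "body": {"commands": [[0,0,-0.5,0],[0,0,-0.5,0],[0,0,-0.5,0],[0,0,-0.5,0],[0,0,-0.5,0]], "grip": 36}}

```text
clock: 7.93
eef_pos: [0.4333, 0.2725, 0.0318]
tcp_rot: [3.142, 0.0, 0.003]
force: [0.6, -0.6, -0.0]
width: 0.0358
finger_force: 0.0
```

Call:
{"method": "step_arm", "body": {"commands": [[0,0,-10,0],[0,0,-30,0],[0,0,-60,0],[0,0,-95,0],[0,0,-130,0],[0,0,-150,0],[0,0,-150,0],[0,0,-150,0]], "grip": 42}}

```text
clock: 8.6
eef_pos: [0.4338, 0.2729, 0.1835]
tcp_rot: [-3.141, -0.003, 0.003]
force: [0.7, -0.7, 0.4]
width: 0.0419
finger_force: 0.0
```

```bash
cat > ver.py <<'E'
from m import *
import sys
x,y,r,zt=map(float,sys.argv[1:5])
o=get_obs(); print(np.round(o["eef_pos"],4),round(o["width"],4),o["clock"])
for n in ["scene","side","wrist"]:
    c=cap(n); w=cloud(c); ok=np.isfinite(w[...,0])
    s=blob(w,ok,zt-.0025,zt+.003,x-.05,x+.05,y-.05,y+.05); q=w[s]
    if len(q)>5:
        (cx,cy),rr=cv2.minEnclosingCircle((q[:,:2]*1000).astype(np.float32)); print(n,len(q),round(cx,1),round(cy,1),round(rr,1),np.median(q[:,2]).round(4))
E
python3 ver.py .433 .2725 .01 .035
```

```text
[0.4338 0.2729 0.1835] 0.0419 8.6
scene 16 434.7 270.7 9.3 0.0331
side 59 434.4 273.3 11.0 0.0353
wrist 495 433.3 273.6 9.9 0.0352
```

Call:
{"method": "step_arm", "body": {"commands": [[15,27,0,0],[35,60,0,0],[55,96,0,0],[75,131,0,0],[95,166,0,0],[115,201,0,0],[135,236,0,0],[150,262,0,0],[158,275.5,0,0],[158,275.5,0,0]]}}

```text
clock: 9.58
eef_pos: [0.5926, -0.0068, 0.1801]
tcp_rot: [3.141, 0.002, -0.003]
force: [-0.5, -0.2, 0.1]
width: 0.0417
finger_force: 0.0
```

```bash
python3 ver.py .592 -.003 .015 .123
```

```text
[ 0.5926 -0.0068  0.1801] 0.0417 9.5833
scene 78 594.5 -5.9 14.8 0.1214
side 65 592.8 -2.7 15.2 0.1233
wrist 2146 591.9 -2.9 15.0 0.1233
```

Call:
{"method": "step_arm", "body": {"commands": [[-0.5,0,10,0],[-0.5,0,25,0],[-0.5,0,38,0],[-0.5,0,46,0],[-0.5,0,49,0],[-0.5,0,49,0]]}}

```text
clock: 10.23
eef_pos: [0.5909, -0.0022, 0.1319]
tcp_rot: [-3.141, 0.002, 0.003]
force: [-0.1, -0.6, -0.1]
width: 0.0419
finger_force: 0.0
```

Call:
{"method": "step_arm", "body": {"commands": [[0.5,0.3,4,0],[0.5,0.3,8,0],[0.5,0.3,11,0],[0.5,0.3,11,0],[0.5,0.3,11,0]]}}

```text
clock: 10.65
eef_pos: [0.592, -0.0029, 0.1219]
tcp_rot: [3.142, 0.0, 0.003]
force: [0.6, 0.0, 0.3]
width: 0.0414
finger_force: 0.0
```

Call:
{"method": "step_arm", "body": {"commands": [[0,0,0,0],[0,0,0,0],[0,0,0,0],[0,0,0,0],[0,0,0,0],[0,0,0,0]], "grip": 20, "newtons": 30}}

```text
clock: 11.15
eef_pos: [0.5923, -0.0028, 0.1223]
tcp_rot: [3.142, -0.001, 0.003]
force: [-0.6, -0.4, 4.8]
width: 0.0283
finger_force: 29.8
```

Call:
{"method": "step_arm", "body": {"commands": [[0,0,-6,0],[0,0,-20,0],[0,0,-38,0],[0,-15,-50,0],[1,-37,-50,0],[1,-67,-50,0],[2,-97,-50,0],[2,-127,-50,0],[2,-157,-50,0],[2,-187,-50,0]]}}

```text
clock: 11.98
eef_pos: [0.5929, 0.1865, 0.1721]
tcp_rot: [-3.142, 0.0, 0.003]
force: [0.1, -0.2, -1.4]
width: 0.0285
finger_force: 29.7
```

Call:
{"method": "step_arm", "body": {"commands": [[0,-25,0,0],[0,-43,10,0],[0,-54,30,0],[0,-55,50,0],[0,-55,68,0],[0,-55,78,0],[0,-55,82,0],[0,-55,82,0]]}}

```text
clock: 12.65
eef_pos: [0.5929, 0.2392, 0.0893]
tcp_rot: [3.141, 0.001, 0.003]
force: [-0.1, -0.2, -0.8]
width: 0.0283
finger_force: 29.7
```

```bash
python3 look.py .5945 .239
```

```text
[0.5929 0.2392 0.0893] [-0.1 -0.2 -0.8] 0.0283 29.7 12.65
scene case 125 [597.3 236.1] [65.5 67. ]
scene brass 405 min [0.5567 0.1969 0.012 ] max [0.637  0.2752 0.0901] p2/98 z [0.0124 0.0891]
side case 424 [594.3 239.1] [68.2 68.4]
side brass 476 min [0.5553 0.2014 0.012 ] max [0.6343 0.2807 0.0943] p2/98 z [0.0124 0.0919]
wrist case 5825 [594.4 239.1] [66.2 66.5]
wrist brass 10328 min [0.5664 0.1992 0.012 ] max [0.6345 0.2787 0.0947] p2/98 z [0.0162 0.0928]
```

Call:
{"method": "step_arm", "body": {"commands": [[1.5,0,15,0],[1.5,0,30,0],[1.5,0,42,0],[1.5,0,50,0],[1.5,0,53.5,0],[1.5,0,55,0],[1.5,0,55.5,0],[1.5,0,55.5,0]]}}

```text
clock: 13.47
eef_pos: [0.5951, 0.2393, 0.0348]
tcp_rot: [-3.141, -0.001, 0.003]
force: [-0.1, -0.5, -1.6]
width: 0.0282
finger_force: 29.7
```

Call:
{"method": "step_arm", "body": {"commands": [[0,0,0.5,0],[0,0,1,0],[0,0,1.4,0],[0,0,1.4,0]]}}

```text
clock: 13.8
eef_pos: [0.595, 0.2391, 0.0332]
tcp_rot: [3.142, -0.0, 0.003]
force: [0.6, 0.4, -1.4]
width: 0.0282
finger_force: 29.7
```

Call:
{"method": "step_arm", "body": {"commands": [[0,0,0.4,0],[0,0,0.9,0],[0,0,1.2,0],[0,0,1.2,0]]}}

```text
clock: 14.13
eef_pos: [0.595, 0.2392, 0.0324]
tcp_rot: [3.141, -0.0, 0.003]
force: [-1.8, -1.4, 5.1]
width: 0.0285
finger_force: 30.2
```

Contact with the floor is at the expected height, so I release.

Call:
{"method": "step_arm", "body": {"commands": [[0,0,0,0],[0,0,0,0],[0,0,0,0],[0,0,0,0],[0,0,0,0]], "grip": 45}}

```text
clock: 14.55
eef_pos: [0.5949, 0.2391, 0.0317]
tcp_rot: [3.142, -0.0, 0.003]
force: [-0.1, -0.2, 0.3]
width: 0.0448
finger_force: 0.0
```

Call:
{"method": "step_arm", "body": {"commands": [[0,0,-8,0],[0,0,-25,0],[0,0,-55,0],[0,0,-90,0],[0,0,-120,0],[0,0,-140,0],[0,0,-140,0],[0,0,-140,0]], "grip": 54}}

```text
clock: 15.22
eef_pos: [0.5955, 0.2395, 0.1736]
tcp_rot: [-3.141, -0.003, 0.003]
force: [-1.3, -0.7, -0.9]
width: 0.0539
finger_force: 0.0
```

```bash
python3 ver.py .5945 .239 .015 .033
```

```text
[0.5955 0.2395 0.1736] 0.0539 15.2167
scene 56 598.0 237.0 15.2 0.0314
side 112 594.8 240.0 16.1 0.0331
wrist 1165 594.7 240.3 14.9 0.0333
```

Call:
{"method": "step_arm", "body": {"commands": [[0,20,0,0],[0,50,0,0],[-1,80,0,0],[-1,115,0,0],[-1,150,0,0],[-2,180,0,0],[-2,210,0,0],[-2,232,0,0],[-2,242,0,0],[-2,242,0,0]]}}

```text
clock: 16.2
eef_pos: [0.5932, -0.0057, 0.1708]
tcp_rot: [3.141, 0.002, -0.001]
force: [0.1, -1.0, -0.1]
width: 0.0544
finger_force: 0.0
```

```bash
python3 ver.py .593 -.0036 .02 .105
```

```text
[ 0.5932 -0.0057  0.1708] 0.0544 16.2
scene 140 594.7 -6.6 20.3 0.1034
side 110 592.8 -3.5 20.6 0.1051
wrist 3562 593.4 -4.1 20.2 0.1053
```

Call:
{"method": "step_arm", "body": {"commands": [[0,0.5,12,0],[0,0.5,28,0],[0,0.5,42,0],[0,0.5,52,0],[0,0.5,57,0],[0,0.5,57,0],[0,0.5,57,0]]}}

```text
clock: 16.93
eef_pos: [0.5937, -0.0028, 0.1149]
tcp_rot: [-3.141, -0.0, 0.003]
force: [-0.1, -1.1, 0.6]
width: 0.0538
finger_force: 0.0
```

Call:
{"method": "step_arm", "body": {"commands": [[-0.3,1,4,0],[-0.3,1,8,0],[-0.3,1,12,0],[-0.3,1,12.5,0],[-0.3,1,12.5,0]]}}

```text
clock: 17.35
eef_pos: [0.5931, -0.0044, 0.102]
tcp_rot: [3.142, 0.0, 0.003]
force: [0.7, 0.7, 0.3]
width: 0.054
finger_force: 0.0
```

Call:
{"method": "step_arm", "body": {"commands": [[0,0,0,0],[0,0,0,0],[0,0,0,0],[0,0,0,0],[0,0,0,0],[0,0,0,0]], "grip": 30, "newtons": 40}}

```text
clock: 17.85
eef_pos: [0.5935, -0.0044, 0.1027]
tcp_rot: [3.141, -0.001, 0.003]
force: [-0.7, -0.5, 5.5]
width: 0.0382
finger_force: 40.6
```

Call:
{"method": "step_arm", "body": {"commands": [[0,0,-6,0],[0,0,-20,0],[0,0,-40,0],[-10,15,-55,0],[-25,38,-55,0],[-42,64,-55,0],[-59,90,-55,0],[-76,116,-55,0],[-93,142,-55,0],[-110,168,-55,0]]}}

```text
clock: 18.68
eef_pos: [0.4824, -0.1736, 0.1572]
tcp_rot: [-3.141, 0.001, 0.003]
force: [0.8, 0.1, -2.6]
width: 0.0378
finger_force: 40.5
```

Call:
{"method": "step_arm", "body": {"commands": [[-17,26,0,0],[-34,52,0,0],[-51,78,10,0],[-62,95,25,0],[-65,98.5,45,0],[-65,98.5,60,0],[-65,98.5,68,0],[-65,98.5,68,0]]}}

```text
clock: 19.35
eef_pos: [0.4179, -0.2704, 0.0877]
tcp_rot: [-3.14, 0.003, 0.003]
force: [0.1, 0.2, -2.1]
width: 0.0383
finger_force: 40.6
```

```bash
python3 look.py .4185 -.271
```

```text
[ 0.4179 -0.2704  0.0877] [ 0.1  0.2 -2.1] 0.0383 40.6 19.35
scene case 140 [ 421.2 -273.1] [75.  76.9]
scene brass 749 min [ 0.3748 -0.3174  0.012 ] max [ 0.4654 -0.2295  0.0904] p2/98 z [0.0127 0.0891]
side case 212 [ 419.5 -269.9] [81.6 76.4]
side brass 218 min [ 0.3752 -0.3135  0.0121] max [ 0.4631 -0.2256  0.0927] p2/98 z [0.0123 0.092 ]
wrist case 6667 [ 420.6 -272.1] [76.3 72.5]
wrist brass 14649 min [ 0.3928 -0.3165  0.0121] max [ 0.4636 -0.2275  0.095 ] p2/98 z [0.0168 0.0933]
```

Call:
{"method": "step_arm", "body": {"commands": [[1.5,1,15,0],[1.5,1,30,0],[1.5,1,42,0],[1.5,1,49,0],[1.5,1,52,0],[1.5,1,53,0],[1.5,1,53.5,0],[1.5,1,53.5,0]]}}

```text
clock: 20.17
eef_pos: [0.4209, -0.2726, 0.0364]
tcp_rot: [3.141, -0.001, 0.003]
force: [-0.1, -0.0, -2.3]
width: 0.0384
finger_force: 40.6
```

Call:
{"method": "step_arm", "body": {"commands": [[0,0,0.5,0],[0,0,1,0],[0,0,1.4,0],[0,0,1.4,0]]}}

```text
clock: 20.5
eef_pos: [0.4205, -0.2724, 0.0345]
tcp_rot: [3.141, -0.0, 0.003]
force: [1.0, 0.3, -3.5]
width: 0.0377
finger_force: 40.6
```

Call:
{"method": "step_arm", "body": {"commands": [[-0.5,0,0.7,0],[-0.5,-0.5,1.4,0],[-0.5,-0.5,2,0],[-0.5,-0.5,2.2,0],[-0.5,-0.5,2.2,0]]}}

```text
clock: 20.92
eef_pos: [0.4199, -0.2718, 0.0327]
tcp_rot: [3.141, 0.0, 0.003]
force: [-2.4, 1.0, 6.0]
width: 0.0383
finger_force: 41.4
```

Call:
{"method": "step_arm", "body": {"commands": [[0,0,0,0],[0,0,0,0],[0,0,0,0],[0,0,0,0],[0,0,0,0]], "grip": 54}}

```text
clock: 21.33
eef_pos: [0.42, -0.2719, 0.0322]
tcp_rot: [3.142, -0.0, 0.003]
force: [-0.2, -0.6, -0.3]
width: 0.0541
finger_force: 0.0
```

Call:
{"method": "step_arm", "body": {"commands": [[0,0,-8,0],[0,0,-25,0],[0,0,-55,0],[0,0,-90,0],[0,0,-120,0],[0,0,-130,0],[0,0,-130,0],[0,0,-130,0]], "grip": 68}}

```text
clock: 22.0
eef_pos: [0.42, -0.2719, 0.1625]
tcp_rot: [3.141, -0.001, 0.003]
force: [-0.1, -0.1, -0.3]
width: 0.0676
finger_force: 0.0
```

```bash
python3 ver.py .42 -.2715 .02 .035
```

```text
[ 0.42   -0.2719  0.1625] 0.0676 22.0
scene 105 421.2 -273.4 20.0 0.0335
side 74 420.8 -272.6 21.6 0.035
wrist 2260 419.8 -270.8 20.0 0.0353
```

Call:
{"method": "step_arm", "body": {"commands": [[15,-23,0,0],[32,-50,0,0],[52,-80,0,0],[74,-114,0,0],[96,-148,0,0],[118,-182,0,0],[140,-216,0,0],[157,-243,0,0],[170.5,-269,0,0],[170.5,-269,0,0]]}}

```text
clock: 22.98
eef_pos: [0.5906, 0.0051, 0.1608]
tcp_rot: [-3.137, 0.001, 0.011]
force: [-0.7, 1.0, -0.2]
width: 0.068
finger_force: 0.0
```

```bash
python3 ver.py .591 -.002 .026 .085
```

```text
[0.5906 0.0051 0.1608] 0.068 22.9833
scene 229 592.4 -5.0 26.8 0.0835
side 191 591.8 -1.3 27.0 0.0852
wrist 5606 591.0 -2.1 26.0 0.0853
```

Call:
{"method": "step_arm", "body": {"commands": [[0,0.5,15,0],[0,0.5,35,0],[0,0.5,50,0],[0,0.5,62,0],[0,0.5,66,0],[0,0.5,66,0],[0,0.5,66,0]]}}

```text
clock: 23.72
eef_pos: [0.5899, -0.0033, 0.0967]
tcp_rot: [3.141, -0.0, 0.002]
force: [0.5, 0.7, 0.1]
width: 0.0678
finger_force: 0.0
```

Call:
{"method": "step_arm", "body": {"commands": [[1,-1,6,0],[1,-1,14,0],[1,-1,20,0],[1,-1,23.5,0],[1,-1,23.5,0],[1,-1,23.5,0]]}}

```text
clock: 24.22
eef_pos: [0.5906, -0.0018, 0.0725]
tcp_rot: [3.142, 0.0, 0.003]
force: [-0.4, 0.3, 0.1]
width: 0.068
finger_force: 0.0
```

Call:
{"method": "step_arm", "body": {"commands": [[0,0,0,0],[0,0,0,0],[0,0,0,0],[0,0,0,0],[0,0,0,0],[0,0,0,0]], "grip": 42, "newtons": 70}}

```text
clock: 24.72
eef_pos: [0.5912, -0.0018, 0.0736]
tcp_rot: [3.141, -0.001, 0.003]
force: [-1.6, 1.0, 5.2]
width: 0.0501
finger_force: 73.1
```

Call:
{"method": "step_arm", "body": {"commands": [[0,0,-6,0],[0,0,-18,0],[0,0,-36,0],[0,10,-52,0],[0,27,-60,0],[1,52,-60,0],[1,77,-60,0],[1,102,-60,0],[1,127,-60,0],[1,152,-60,0]]}}

```text
clock: 25.55
eef_pos: [0.5918, -0.155, 0.1334]
tcp_rot: [3.142, 0.0, 0.003]
force: [0.4, -0.7, -5.1]
width: 0.0501
finger_force: 73.4
```

Call:
{"method": "step_arm", "body": {"commands": [[0,25,0,0],[0,50,0,0],[0,75,5,0],[0,95,15,0],[0,106,28,0],[0,109,38,0],[0,109,43,0],[0,109,43,0]]}}

```text
clock: 26.22
eef_pos: [0.5918, -0.2606, 0.0879]
tcp_rot: [-3.139, 0.003, 0.004]
force: [-0.3, 0.9, -4.8]
width: 0.0496
finger_force: 73.5
```

```bash
python3 look.py .5927 -.263
```

```text
[ 0.5918 -0.2606  0.0879] [-0.3  0.9 -4.8] 0.0496 73.5 26.2167
scene case 335 [ 594.7 -265.4] [88.  87.8]
scene brass 1607 min [ 0.5471 -0.3182  0.012 ] max [ 0.64   -0.2213  0.1704] p2/98 z [0.0131 0.0992]
side case 234 [ 592.9 -263.3] [88.8 93.2]
side brass 126 min [ 0.5485 -0.3097  0.0128] max [ 0.6169 -0.2332  0.1027] p2/98 z [0.0153 0.1019]
wrist case 7858 [ 603.2 -263.3] [67.4 88.3]
wrist brass 23333 min [ 0.5673 -0.3075  0.0121] max [ 0.6371 -0.2192  0.1041] p2/98 z [0.0171 0.1025]
```

Aiming for (593, -263).

Call:
{"method": "step_arm", "body": {"commands": [[1,1,12,0],[1,1,27,0],[1,1,40,0],[1,1,47,0],[1,1,50,0],[1,1,51.5,0],[1,1,51.5,0],[1,1,51.5,0]]}}

```text
clock: 27.03
eef_pos: [0.5939, -0.2639, 0.0389]
tcp_rot: [3.141, -0.001, 0.003]
force: [0.1, -0.1, -4.7]
width: 0.0501
finger_force: 73.5
```

Call:
{"method": "step_arm", "body": {"commands": [[0,0,0.6,0],[0,0,1.2,0],[0,0,1.5,0],[0,0,1.5,0]]}}

```text
clock: 27.37
eef_pos: [0.5935, -0.2639, 0.0369]
tcp_rot: [3.141, -0.0, 0.003]
force: [0.3, -1.3, -4.9]
width: 0.05
finger_force: 73.5
```

Call:
{"method": "step_arm", "body": {"commands": [[-0.5,-0.5,1,0],[-0.5,-0.5,1.8,0],[-0.5,-0.5,2.5,0],[-0.5,-0.5,3,0],[-0.5,-0.5,3,0]]}}

```text
clock: 27.78
eef_pos: [0.593, -0.2633, 0.0337]
tcp_rot: [3.142, -0.0, 0.003]
force: [-0.3, 0.5, -4.8]
width: 0.0497
finger_force: 73.7
```

Call:
{"method": "step_arm", "body": {"commands": [[0,0,0.4,0],[0,0,0.7,0],[0,0,0.7,0]]}}

```text
clock: 28.03
eef_pos: [0.5931, -0.2634, 0.0336]
tcp_rot: [3.141, -0.0, 0.003]
force: [-3.7, 1.3, 3.6]
width: 0.0499
finger_force: 74.1
```

Call:
{"method": "step_arm", "body": {"commands": [[0,0,0,0],[0,0,0,0],[0,0,0,0],[0,0,0,0],[0,0,0,0],[0,0,0,0]], "grip": 68}}

```text
clock: 28.53
eef_pos: [0.5931, -0.2634, 0.0331]
tcp_rot: [3.142, -0.0, 0.003]
force: [-0.5, -0.7, 1.1]
width: 0.068
finger_force: 0.0
```

Call:
{"method": "step_arm", "body": {"commands": [[0,0,-8,0],[0,0,-25,0],[0,0,-55,0],[0,0,-90,0],[0,0,-125,0],[0,0,-160,0],[0,0,-170,0],[0,0,-170,0]]}}

```text
clock: 29.2
eef_pos: [0.5947, -0.2638, 0.2079]
tcp_rot: [3.139, -0.006, 0.003]
force: [-0.2, -0.1, -0.4]
width: 0.0677
finger_force: 0.0
```

```bash
python3 ver.py .593 -.263 .026 .045
python3 - <<'E'
from h import *
save(cap("scene"),"end.png");
E
```

```text
[ 0.5947 -0.2638  0.2079] 0.0677 29.2
scene 328 594.7 -264.6 26.1 0.0434
side 115 593.0 -262.3 27.4 0.0451
wrist 3098 593.2 -262.3 26.0 0.0454
```

View pics/end.png

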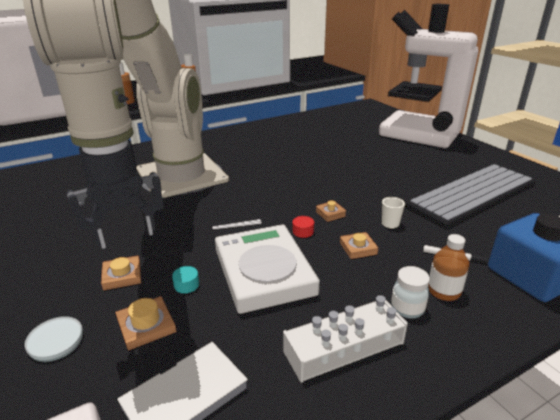

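All four weights stand in their own cases, at (145,313), (121,267), (360,241) and (331,207). The pan is empty, and the beaker is still at (392,213).

```bash
python3 -c "
from rig import *
print(job_done())"
```

```text
the job is handed in; nothing more can be done
None
```

All four brass weights were put away from the top down, each upright in the recess of its own case; the beaker was left undisturbed, and the job was handed in at about 29 s.

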